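Set the honing stand four clicks on and lock it

ROBOT

A 6-joint arm with a two-finger parallel gripper is mounted at the origin on a cart in front of the work surface, level with it; the furniture and walls round the work are solid. World frame = base frame: x ahead of the robot, y to its left, z up, the work surface at z = 0. Lengths are in mm, angles in degrees, forces in N, time in s.
With the tool pointing down it reaches from about 300 to 850 mm from the base axis. Payload 4.2 kg.
Tool frame: the origin (TCP) lies at the very end of the fingers, on their centre line; the grasp point (between the pads) lies 19 mm behind it (env.grasp_offset is the distance from the TCP to the grasp point, in mm); z points along the fingers, y is the line along which they close (so a half turn about z gives the same grasp; the last joint's range is limited). The gripper opens to 91 mm and grips with 3 to 60 N. Pads are 32 mm wide; open, the fingers measure 118 mm over their backs; the gripper's body (76 mm by 178 mm) begins 60 mm behind the grasp point.
Start: joints at [-65.833, 18.312, 89.639, -0, 72.044, -1.146], TCP at [245.856, -519.806, 213.976] pointing down, gripper open.
Joint ranges: [-177.97, 177.97], [-48.28, 115.42], [12.27, 149.76], [-77.06, 257.06], [2.81, 150.46], [-146.56, 146.56]. Speed limits (degrees/s): [147.25, 147.25, 180, 180, 180, 180].

INTERFACE

Orientations are given as [roll, pitch, yaw] about the fixed x, y, z axes, in that order (R = Rz(yaw) Ry(pitch) Rx(roll)).
In Python, from workcell import env, eyes gives the robot as it stands.
- The arm moves only by the tool send_rows, never from a script. Its arguments are lists of equal length, an entry for each row: "grip": the opening, from -1 (shut) to 1 (fully open), so that 0 is half open; "xyz": the shift along the world's x, y, z in m, a list of three; "yaw": the turn about the world's z in degrees. A call has 1 to 8 rows; each row is the pose to reach, as a shift and turn from the pose commanded when the call began; what a row does not reach only later rows make up. A row lasts 1/12 s, in which the tool goes at most 41.7 mm and 7.16 degrees, less where a joint would pass 70% of its speed; a pose out of reach is approached as far as the arm can. A call with a gripper value outside its range is refused whole. The fingers move at their own pace and stop on an object; "grip_force" is the grip in N (left out, the last holds). Time passes only in rows, so rows that repeat a pose let the fingers close. It gives the time, the measured TCP pose, the force, the opening and the grip force at its end, in the units of the state.
- env.state(): the state, without advancing time (a new reading comes with each control period).
- eyes.grab_frame(name): name is "scene" or "top" or "wrist"; returns a dict with "frame" (384x512x3 uint8, red, green, blue), "fx", "fy", "cx", "cy" (pixels), "pose" (4x4, takes a point from camera to world coordinates). Camera axes: x right, y down, z forward; pixel columns grow to the right and rows downward; lengths in mm; the calibration is good to about 2 mm. The wrist camera is an equidistant fisheye: a pixel r from the principal point sees the ray r / f radians off the axis. A picture is of the moment at which its call begins. There is no depth.
- env.job_done(): hands the job in; it is judged then, once.
The state is a dict: "time_s": time; "qpos": joint angles; "qvel": joint speeds; "effort": joint torques, N m; "ee_pos": TCP position; "ee_rot": TCP orientation; "force": force on the tool from outside, world axes, zero at the start; "torque": the same for the moment, N m; "gripper_width": finger opening in mm; "gripper_force": force on a finger pad.
Only numpy, scipy, OpenCV 4.12 (cv2) and the standard library are available. Lean on these libraries where they do the work, as an engineer would, in place of code of your own. Each camera call takes 0.05 s, during which the arm holds its last target. There are 200 camera calls.

TASK

On the grey honing stand, set the black click-stop dial exactly four clicks clockwise (seen from above) from where it stands now, pushing its orange finger post round gently with a fingertip and not running past the fourth click. Then push the red lock slide in towards the dial until it is fully home, and let go of everything. Nothing is to be gripped or lifted: leave the stone lying in its cradle and the other things on the bench where they are.

Things in the scene. Friction and masses are not known exactly. Their poses are not given: they have to be found in the camera images.
- stand: Grey honing stand screwed to the bench. Origin on the bench under the dial's axis; x from the lock slide towards the dial, y from the dial towards the oil stone. Plate 10 mm thick, x -73 to 73, y -73 to 157, with a tongue under the lock slide, x -162 to -73, y -40 to 40. Dial housing: aluminium drum, radius 68 mm, top 32 mm above the bench, clamped on the stand at any angle.
- dial_axis (a point): Point on the dial's vertical axis, at the top face of the dial disc (44 mm above the bench). The black disc has radius 56 mm and turns in the horizontal plane.
- finger_post (a point): Centre of the top of the orange finger post on the dial: a round upright post of radius 8 mm, from 44 to 72 mm above the bench, 47 mm from the dial's axis. A white line on the disc points from the axis to it. Nothing else stands on the disc but a flat hub 2 mm high.
- dial (a joint): Dial angle in rad, growing clockwise from above. It rests in clicks 0.524 rad (30 deg) apart: 0, 0.524 ... 4.189, each marked by a black tick on the housing, with stops just beyond the ends; it starts in any of the clicks 0 to 3. Leaving a click takes about 5 N on the post; a little past half-way the dial snaps into the next click by itself, ahead of the finger.
- lock (a joint): Travel of the red lock slide in m along the stand's x: about 0 open, 0.022 fully home against its stop. It stays where it is left; moving it takes about 2 N.
- lock_tab (a point): Centre of the push face (away from the dial) of the red lock slide's upright tab, 30 mm above the bench. Tab 14 mm thick (x), 32 mm wide (y), 10 to 44 mm above the bench; pushed along the stand's x. It runs between two rails 18 mm high at the stand's y +-23, x -139 to -69.
- oil_stone: Oil stone, brown over grey, 150x50x25, lying loose in the stand's cradle along the stand's x, its centre 115 mm from the dial's axis; its top is 35 mm above the bench. Origin under its centre. Bystander, to be left alone.
- screwdriver: Screwdriver with yellow handle, 170x24x26, lying along its x; origin under its centre. Bystander, to be left alone.
- pliers_red: Pliers with red handles, 128x52x12; origin under its centre. Bystander, to be left alone.
- loupe: Black eye loupe, 35 across, 36 high; origin under its centre. Bystander, to be left alone.
- masking_tape: Roll of cream masking tape, 101 across, 24 high, lying flat; origin under its centre. Bystander, to be left alone.
- steel_bowl: Steel bowl, 99 across, 35 high; origin under its centre. Bystander, to be left alone.
- flux_brush: Brush with wooden handle, 165x25x13, lying along its x; origin under its centre. Bystander, to be left alone.

How it is judged (in metres and radians):
On the way, in this order (a step that is already met when the one before it is completed fails the run):
1. the dial rests four clicks clockwise of its start, the lock slide still open (distance of finger_post from where it was at the start of the episode between 0.0775 and 0.085 m and value of joint dial above 1.9 rad and value of joint lock below 0.012 m), for 0.2 s.
2. the lock slide is home (value of joint lock above 0.0195 m), for 0.2 s.
At the end, for the whole second after the job is handed in: The dial rests in the fourth click clockwise of its starting click (within 8 deg), the lock slide is home (within 2.5 mm of its stop), and nothing moves (distance of finger_post from where it was at the start of the episode between 0.0775 and 0.085 m and value of joint dial above 1.9 rad and value of joint lock above 0.0195 m and velocity of joint dial between -0.05 and 0.05 rad/s); the robot touches nothing.
It fails at once if the dial was run past the fourth click, on towards the fifth (distance of finger_post from where it was at the start of the episode above 0.0885 m).
It fails at once if the dial was pressed or pinched hard (over 30 N) instead of pushed gently (contact force between the fingers and dial above 30 N).
It fails at once if the lock slide was pushed or pinched hard (over 50 N) (contact force between the fingers and lock above 50 N).
It fails at once if the oil stone was lifted or shifted in its cradle (over 15 mm) (distance of oil_stone from where it was at the start of the episode above 0.015 m).
It fails at once if a bystander was lifted or shifted (over 25 mm) (distance of any of screwdriver, pliers_red, loupe, masking_tape, steel_bowl, flux_brush from where it was at the start of the episode above 0.025 m).
It also fails if it takes over 51 s, if anything falls off the work surface, if the arm or the gripper's body presses on something with over 40 N, if the wrist force passes 120 N, or if a joint passes its speed limit or range.

## Working session

There is one attempt and no reset: what is moved stays moved. The work goes in short steps, Python scripts to look and compute and a tool call to move; the robot and the scene stay as the last step left them, time stands still between calls to the robot, and variables do not carry over. Pictures are saved under pics/ and viewed, at most 10 in all, crops included, and the job is handed in when it is done.

Besides the shell and the picture viewer there is one more tool, called after "Request:" as name(argument=value, ...) on one line, values as JSON. send_rows: Moves the arm, as the interface text tells. Its arguments: {"type":"object","properties":{"grip":{"type":"array"},"xyz":{"type":"array"},"yaw":{"type":"array"},"grip_force":{"type":"number"}},"required":["grip","xyz","yaw"]}

```bash
mkdir -p pics; ls
python3 - <<'E'
from workcell import env, eyes
import cv2
for n in ("top","scene"):
    f=eyes.grab_frame(n); cv2.imwrite(f"pics/{n}0.png",cv2.resize(f["frame"][:,:,::-1],None,fx=1.5,fy=1.5,interpolation=cv2.INTER_CUBIC))
    print(n,f["fx"],f["cx"],f["cy"],f["pose"].round(3).tolist())
s=env.state(); print(s["time_s"],s["ee_pos"],s["ee_rot"],s["gripper_width"])
E
```

```text
pics
top 445.21453655570224 258.0346421761871 195.19601221565557 [[0.003, -0.998, 0.063, 408.276], [-1.0, -0.003, 0.009, 102.758], [-0.008, -0.063, -0.998, 1540.091], [0.0, 0.0, 0.0, 1.0]]
scene 406.3526015903021 249.93026344051125 197.8116070479175 [[-0.888, -0.309, 0.34, 74.348], [-0.459, 0.584, -0.669, 979.795], [0.008, -0.751, -0.661, 931.866], [0.0, 0.0, 0.0, 1.0]]
0.1 [ 245.65584485 -519.38625433  213.19276505] [-1.79909152e+02 -4.53416409e-04  2.53116316e+01] 91.35220000746249
```

View pics/top0.png

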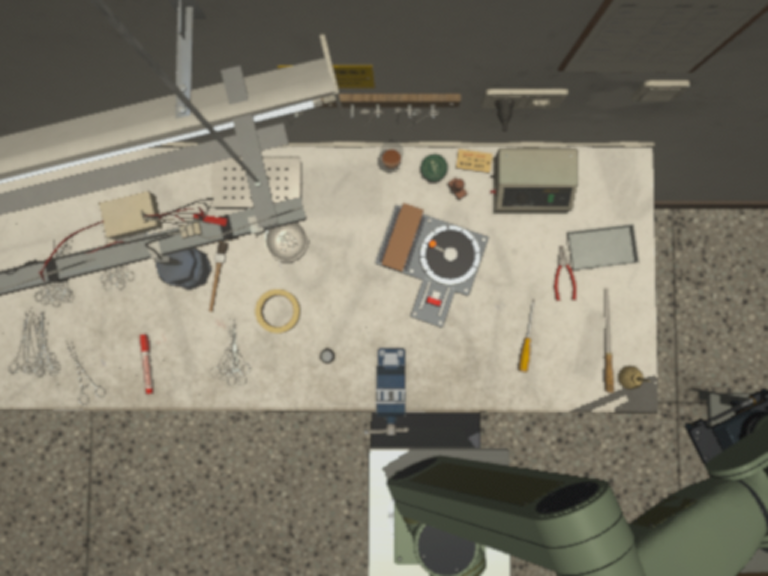

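View pics/scene0.png

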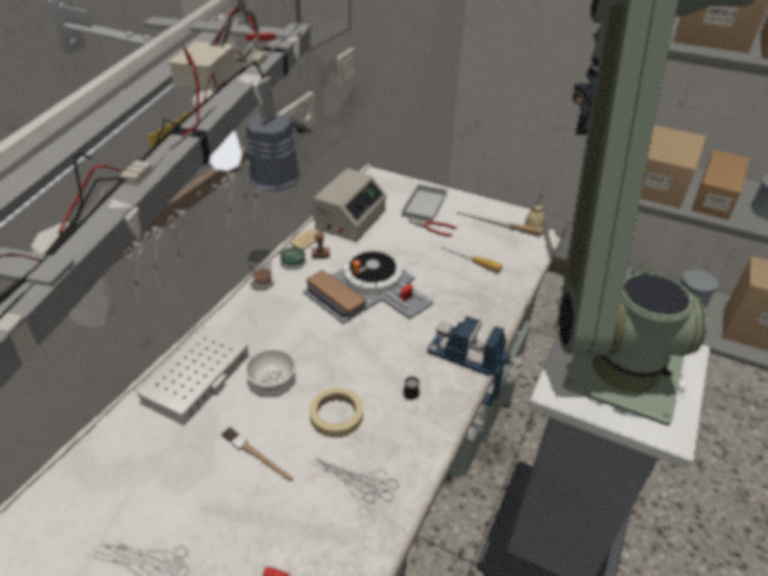

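The top view shows the dial centre at about (450,254), the orange post at (433,244), the red tab at (434,299) and the stone at (402,237), all in 1.5x pixels. The vise at (391,380) stands between the base and the stand. Next I'll turn these into positions.

```bash
cat > h.py <<'E'
import numpy as np, cv2
from workcell import env, eyes
def ray(f,u,v,fish=False):
    x=(u-f["cx"])/f["fx"]; y=(v-f["cy"])/f["fy"]
    if fish:
        r=np.hypot(x,y); d=np.array([x/r*np.sin(r),y/r*np.sin(r),np.cos(r)]) if r>0 else np.array([0,0,1.])
    else: d=np.array([x,y,1.])
    P=np.array(f["pose"]); return P[:3,3],P[:3,:3]@d
def atz(f,u,v,z,fish=False):
    o,d=ray(f,u,v,fish); return (o+d*(z-o[2])/d[2])[:2]
def blobs(f,kind,box=None):
    h=cv2.cvtColor(f["frame"],cv2.COLOR_RGB2HSV).astype(int); H,S,V=h[...,0],h[...,1],h[...,2]
    m={'orange':(H>=5)&(H<=16)&(S>170)&(V>150),'red':((H<=4)|(H>=174))&(S>150)&(V>90)}[kind].astype(np.uint8)
    n,l,st,c=cv2.connectedComponentsWithStats(m)
    return [(st[i].tolist(),c[i].round(2)) for i in range(1,n) if st[i][4]>4]
E
python3 - <<'E'
from h import *
f=eyes.grab_frame("top")
print("orange",blobs(f,'orange'));print("red",blobs(f,'red'))
for n,u,v,z in (("dial",450,254,44),("post",433,244,72),("tab",434,299,44),("stone",402,237,35),("vise",391,380,60),("visetop",391,349,60),("box",535,212,80),("plateCorner",487,237,10),("beamend",305,210,300)):
    print(n,atz(f,u/1.5,v/1.5,z).round(1))
E
```

```text
orange [([286, 161, 4, 4, 12], array([287.75, 162.42]))]
red [([136, 145, 15, 5, 52], array([143.79, 146.6 ])), ([285, 199, 8, 4, 22], array([288.5, 200.5])), ([94, 224, 5, 10, 37], array([ 95.73, 228.3 ])), ([98, 260, 3, 2, 6], array([ 99. , 260.5]))]
dial [590.  -25.8]
post [608.8  14.1]
tab [488.5  10.3]
stone [629.7  82.1]
vise [308.7 106.1]
visetop [376.8 106.3]
box [ 679.1 -210.1]
plateCorner [ 633.8 -114.1]
beamend [641.4 267.9]
```

Request:
send_rows(grip=[-1,-1,-1,-1,-1,-1,-1,-1], xyz=[[0.01,0.02,0.03],[0.03,0.055,0.06],[0.05,0.09,0.06],[0.07,0.125,0.06],[0.09,0.16,0.06],[0.11,0.195,0.06],[0.13,0.23,0.06],[0.15,0.265,0.06]], yaw=[5,10,15,20,25,30,35,40])

```text
time_s: 0.82
ee_pos: [396.3, -252.8, 273.9]
ee_rot: [180.0, -0.0, 65.5]
force: [0.6, -1.2, -0.0]
gripper_width: 40.6
gripper_force: 0.0
```

Request:
send_rows(grip=[-1,-1,-1,-1,-1,-1,-1,-1], xyz=[[0.02,0.035,0],[0.04,0.07,0],[0.06,0.105,0],[0.08,0.14,0],[0.1,0.175,0],[0.115,0.205,0],[0.125,0.23,0],[0.125,0.23,0]], yaw=[0,0,0,0,0,0,0,0])

```text
time_s: 1.48
ee_pos: [522.3, -20.6, 273.3]
ee_rot: [-179.9, -0.1, 65.6]
force: [0.1, -0.9, -0.3]
gripper_width: 0.4
gripper_force: 0.0
```

Run:
```python
from h import *
f=eyes.grab_frame("wrist"); cv2.imwrite("pics/w1.png",cv2.resize(f["frame"][:,:,::-1],None,fx=1.5,fy=1.5,interpolation=cv2.INTER_CUBIC))
print(f["fx"],f["cx"],f["cy"],f["pose"].round(3).tolist())
s=env.state();print(s["time_s"],s["ee_pos"],s["ee_rot"],s["gripper_width"])
print(blobs(f,'orange'),blobs(f,'red'))
```

```text
297.3186396354542 259.39786068717336 188.3050554211624 [[0.91, -0.397, -0.12, 556.314], [-0.414, -0.872, -0.261, 55.414], [-0.001, 0.288, -0.958, 444.729], [0.0, 0.0, 0.0, 1.0]]
1.5333 [521.27720139 -22.81522064 273.33890484] [-1.79940886e+02  1.93673582e-02  6.55431530e+01] 0.26010254487492035
[([306, 105, 4, 8, 10], array([306.8, 107.8]))] [([220, 138, 11, 23, 199], array([225.36, 148.87])), ([411, 162, 5, 7, 25], array([412.48, 165.  ]))]
```

View pics/w1.png

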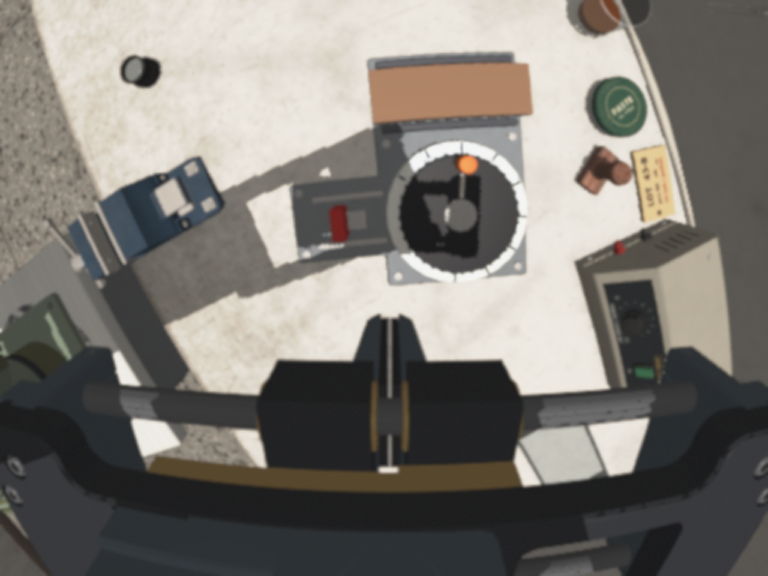

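Wrist view, in 1.5x pixels: hub at (461,215), orange post top at (468,164), red tab at (340,224). The stone lies clear beyond the post. The box starts at about (578,262), right of the dial.

Run:
```python
from h import *
f=eyes.grab_frame("wrist")
h=cv2.cvtColor(f["frame"],cv2.COLOR_RGB2HSV).astype(int); H,S,V=h[...,0],h[...,1],h[...,2]
# white ring outer edge -> fit; project pixels to z=32
m=((V>215)&(S<25)).astype(np.uint8)
sub=np.zeros_like(m); sub[90:192,255:355]=m[90:192,255:355]
n,l,st,c=cv2.connectedComponentsWithStats(sub); k=1+np.argmax(st[1:,4]); print(st[k],c[k])
cs,_=cv2.findContours((l==k).astype(np.uint8),cv2.RETR_EXTERNAL,cv2.CHAIN_APPROX_NONE)
p=np.array([atz(f,u,v,32,True) for u,v in cs[0][:,0]])
from scipy.optimize import least_squares
r=least_squares(lambda q:np.hypot(p[:,0]-q[0],p[:,1]-q[1])-q[2],[590,-26,68],loss='soft_l1'); print("ring",r.x,r.cost/len(p))
hub=atz(f,461/1.5,215/1.5,46,True);print("hub",hub)
m=((H>=4)&(H<=18)&(S>130)&(V>150)).astype(np.uint8); m[:,:300]=0;m[:98]=0;m[125:]=0;m[:,325:]=0
v,u=np.nonzero(m);print(len(u),u.mean(),v.mean(),u.min(),u.max(),v.min(),v.max())
post=atz(f,u.mean(),v.mean(),70,True); print("post",post)
for d in (r.x[:2],hub):
    e=post-d; print(np.hypot(*e),np.degrees(np.arctan2(e[1],e[0])))
for n,(a,b),z in (("tabTopLeft",(332,224),44),("tabR",(349,224),44),("tab top",(340,206),44),("tab bot",(340,242),44),("stoneL",(372,120),35),("stoneR",(532,115),35),("stoneTL",(369,70),35),("plateTL",(376,128),10),("plateBL",(389,283),10),("plateBR",(526,273),10),("tongueL",(291,187),10),("tongueBL",(294,262),10)):
    print(n,atz(f,a/1.5,b/1.5,z,True).round(1))
# box height: wrist vs top of front-left top corner
o1,d1=ray(f,578/1.5,262/1.5,True); g=eyes.grab_frame("top")
for z in (0,60,90,120): print(z,(o1+d1*(z-o1[2])/d1[2])[:2].round(0), [atz(g,a/1.5,b/1.5,z).round(0) for a,b in((497,182),(497,212))])
```

```text
[ 255   90  100  102 1627] [322.5697603  165.46711739]
ring [585.19485831  -9.11692321  85.6820833 ] 9.204863776853815
hub [590.77601693 -25.11828867]
125 311.696 106.936 306 318 101 113
post [612.10499238  20.31555088]
39.88014351102648 47.56329998028518
50.191224028987314 64.85223051119299
tabTopLeft [480.4  15.6]
tabR [494.5   9. ]
tab top [494.3  27.4]
tab bot [479.7  -2.7]
stoneL [553.   86.3]
stoneR [692.   33.7]
stoneTL [570.  129.9]
plateTL [553.   79.5]
plateBL [500.  -66.6]
plateBR [ 634.7 -116.1]
tongueL [453.2  63.4]
tongueBL [421.1  -6. ]
0 [ 697. -133.] [array([ 764., -140.]), array([ 694., -139.])]
60 [ 678. -108.] [array([ 751., -130.]), array([ 683., -130.])]
90 [668. -95.] [array([ 744., -125.]), array([ 677., -125.])]
120 [659. -83.] [array([ 737., -121.]), array([ 672., -120.])]
```

Request:
send_rows(grip=[-1,-1,-1,-1,-1,-1,-1,-1], xyz=[[0.02,0.02,-0.01],[0.04,0.04,-0.04],[0.056,0.057,-0.075],[0.056,0.057,-0.11],[0.056,0.057,-0.145],[0.056,0.057,-0.175],[0.056,0.057,-0.19],[0.056,0.057,-0.19]], yaw=[0,0,0,0,0,0,0,0])

```text
time_s: 2.3
ee_pos: [573.5, 30.4, 80.1]
ee_rot: [-179.6, 0.2, 65.2]
force: [-1.1, 0.2, -0.0]
gripper_width: 0.3
gripper_force: 0.0
```

Run:
```python
from h import *
f=eyes.grab_frame("wrist"); cv2.imwrite("pics/w2.png",cv2.resize(f["frame"][:,:,::-1],None,fx=1.5,fy=1.5,interpolation=cv2.INTER_CUBIC))
s=env.state();print(s["time_s"],s["ee_pos"],s["ee_rot"],s["force"])
print(blobs(f,'orange'))
for b,c in blobs(f,'orange'): print(atz(f,*c,68,True))
```

```text
2.35 [575.34326768  30.6587107   82.50957968] [-1.79794934e+02  1.26365591e-01  6.52084857e+01] [ 0.40196848 -0.48387462  0.38741726]
[]
```

View pics/w2.png

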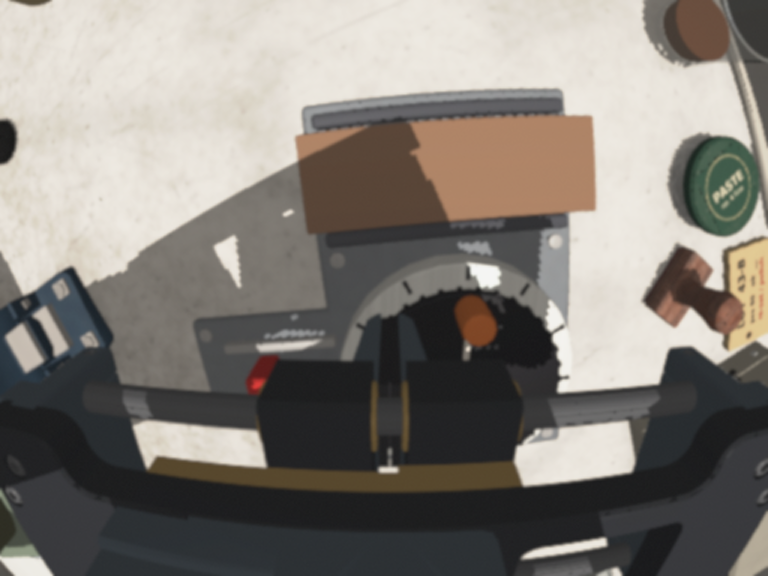

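The wrist view shows the closed fingers left of the orange post, at about (385,320). There is a clear gap to the post, whose top is near (481,331), and the stone is clear. Next I'll go down and push in arc steps, checking after each call.

```bash
cat > arc.py <<'E'
import numpy as np
D=np.array([590.5,-25.5])
def C(phi,gap,r=47):
    a=np.radians(phi); return D+r*np.array([np.cos(a),np.sin(a)])-np.array([np.sin(a),-np.cos(a)])*(21.5+gap)
E
python3 - <<'E'
from h import *; from arc import *
f=eyes.grab_frame("wrist")
print("post",atz(f,481/1.5,331/1.5,72,True))
print("tips",[atz(f,u/1.5,318/1.5,82,True) for u in (368,432)])
s=env.state();print(s["ee_pos"])
c0=np.array([576.9,32.2])
for th in range(0,116,5):
    print(th,(C(65-th,0)-c0).round(0),65-th-65.3)
E
```

```text
post [614.47473531  18.93086057]
tips [array([573.57411851,  49.33867195]), array([597.61939721,  38.19298522])]
[576.8833415   30.88472654  84.27124787]
0 [14. -6.] -0.29999999999999716
5 [18. -6.] -5.299999999999997
10 [23. -7.] -10.299999999999997
15 [27. -8.] -15.299999999999997
20 [32. -9.] -20.299999999999997
25 [ 36. -11.] -25.299999999999997
30 [ 40. -13.] -30.299999999999997
35 [ 44. -16.] -35.3
40 [ 47. -18.] -40.3
45 [ 50. -21.] -45.3
50 [ 53. -25.] -50.3
55 [ 56. -28.] -55.3
60 [ 59. -32.] -60.3
65 [ 61. -36.] -65.3
70 [ 62. -40.] -70.3
75 [ 64. -45.] -75.3
80 [ 65. -49.] -80.3
85 [ 65. -54.] -85.3
90 [ 65. -58.] -90.3
95 [ 65. -63.] -95.3
100 [ 64. -67.] -100.3
105 [ 63. -71.] -105.3
110 [ 62. -76.] -110.3
115 [ 60. -80.] -115.3
```

Request:
send_rows(grip=[-1,-1,-1,-1,-1], xyz=[[0,0,-0.01],[0,0,-0.02],[0,0,-0.028],[0,0,-0.032],[0,0,-0.032]], yaw=[0,0,0,0,0])

```text
time_s: 2.82
ee_pos: [576.0, 32.2, 50.9]
ee_rot: [-179.9, 0.1, 65.3]
force: [-0.2, 0.8, -0.7]
gripper_width: 0.4
gripper_force: 0.0
```

Request:
send_rows(grip=[-1,-1,-1,-1,-1,-1,-1,-1], xyz=[[0.004,-0.002,0],[0.008,-0.0035,0],[0.011,-0.005,0],[0.014,-0.006,0],[0.016,-0.006,0],[0.018,-0.006,0],[0.0205,-0.0065,0],[0.023,-0.007,0]], yaw=[0,0,0,0,-2.5,-5,-7.5,-10])

```text
time_s: 3.48
ee_pos: [598.7, 25.8, 52.1]
ee_rot: [-179.8, 0.1, 55.2]
force: [-4.0, 2.1, 1.9]
gripper_width: 0.3
gripper_force: 2.1
```

Request:
send_rows(grip=[-1,-1,-1,-1,-1,-1,-1,-1], xyz=[[0.002,-0.0005,0],[0.0045,-0.001,0],[0.0065,-0.0015,0],[0.009,-0.002,0],[0.011,-0.003,0],[0.013,-0.004,0],[0.015,-0.005,0],[0.017,-0.006,0]], yaw=[-2.5,-5,-7.5,-10,-12.5,-15,-17.5,-20])

```text
time_s: 4.15
ee_pos: [617.4, 19.0, 52.2]
ee_rot: [180.0, -0.0, 35.2]
force: [-0.2, 0.1, -0.3]
gripper_width: 0.6
gripper_force: 0.0
```

Run:
```python
from h import *
for n in("top","wrist"):
    f=eyes.grab_frame(n)
    h=cv2.cvtColor(f["frame"],cv2.COLOR_RGB2HSV).astype(int); H,S,V=h[...,0],h[...,1],h[...,2]
    m=((H>=3)&(H<=18)&(S>170)&(V>110)).astype(np.uint8)
    n_,l,st,c=cv2.connectedComponentsWithStats(m)
    for i in range(1,n_):
        if st[i,4]>5:
            p=atz(f,*c[i],66,n=="wrist"); e=p-np.array([590.5,-25.5])
            if np.hypot(*e)<80: print(n,st[i],p.round(1),np.hypot(*e).round(1),np.degrees(np.arctan2(e[1],e[0])).round(1))
s=env.state();print(s["time_s"],s["ee_pos"],s["ee_rot"],s["force"])
cv2.imwrite("pics/w3.png",cv2.resize(f["frame"][:,:,::-1],None,fx=1.5,fy=1.5,interpolation=cv2.INTER_CUBIC))
```

```text
wrist [286 234  18   6  76] [633.5   6. ] 53.3 36.3
4.25 [617.54108953  18.97734461  52.16307707] [ 1.79966019e+02 -3.77377950e-02  3.53037641e+01] [-0.95038064  0.00877612  0.87494443]
```

View pics/w3.png

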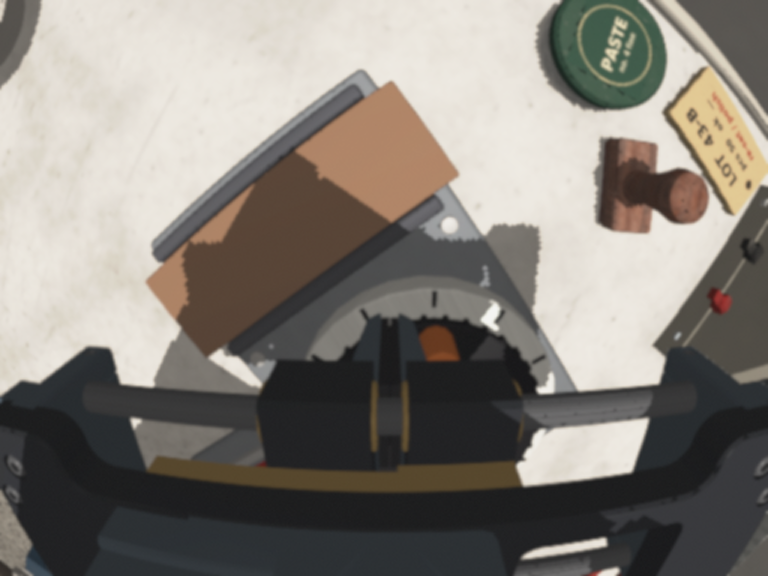

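Post at about (438,345), just ahead of the fingers and resting in click 1, with no force. I'll keep going round.

Request:
send_rows(grip=[-1,-1,-1,-1,-1,-1,-1,-1], xyz=[[0.002,-0.0015,0],[0.004,-0.0025,0],[0.0055,-0.004,0],[0.0072,-0.0052,0],[0.0088,-0.0068,0],[0.0103,-0.0083,0],[0.0117,-0.01,0],[0.0132,-0.0117,0]], yaw=[-2.5,-5,-7.5,-10,-12.5,-15,-17.5,-20])

```text
time_s: 4.92
ee_pos: [629.9, 7.8, 52.0]
ee_rot: [-180.0, 0.0, 15.3]
force: [0.1, 0.4, 0.4]
gripper_width: 0.5
gripper_force: 0.1
```

Request:
send_rows(grip=[-1,-1,-1,-1,-1,-1,-1,-1], xyz=[[0.0015,-0.002,0],[0.003,-0.0035,0],[0.0042,-0.0053,0],[0.0055,-0.007,0],[0.0065,-0.009,0],[0.0075,-0.011,0],[0.0085,-0.013,0],[0.0092,-0.0152,0]], yaw=[-2.5,-5,-7.5,-10,-12.5,-15,-17.5,-20])

```text
time_s: 5.58
ee_pos: [639.0, -6.5, 52.1]
ee_rot: [-179.9, 0.1, -4.8]
force: [-0.6, 4.0, 0.2]
gripper_width: 0.5
gripper_force: 1.6
```

Run:
```python
from h import *
import arc
f=eyes.grab_frame("wrist")
s=env.state();print(s["time_s"],s["ee_pos"],s["ee_rot"],s["force"],s["qpos"])
print("ideal th70",arc.C(-5,0))
cv2.imwrite("pics/w4.png",cv2.resize(f["frame"][:,:,::-1],None,fx=1.5,fy=1.5,interpolation=cv2.INTER_CUBIC))
```

```text
5.6333 [639.16831939  -7.1208707   52.05581408] [-1.79927043e+02  3.60899945e-02 -4.84892939e+00] [-0.94866915  2.48047408  0.82512804] [-1.70846002e+00  3.15653404e+01  9.29107694e+01  9.07318115e-02
  5.55559627e+01  9.30891534e+01]
ideal th70 [639.19499928  -8.1781339 ]
```

View pics/w4.png

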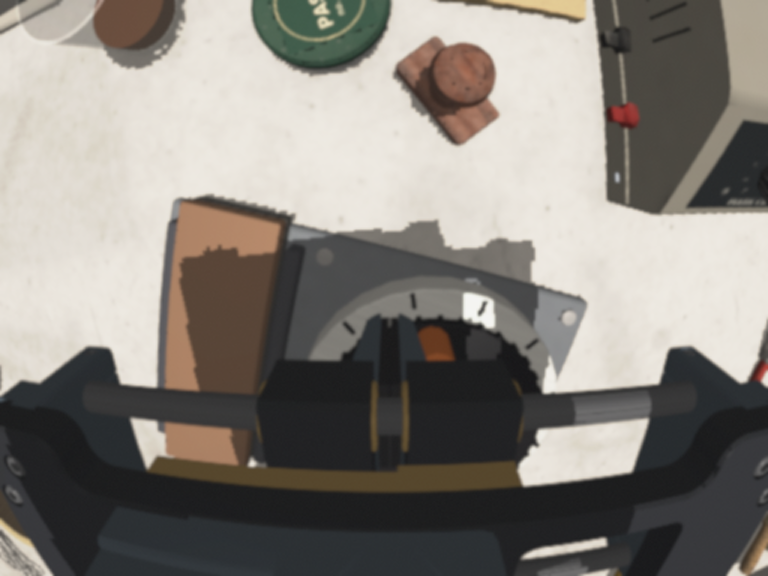

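The post is at about (435,345), touching the fingers and leaving click 2 at about 4 N. The box is well clear.

Request:
send_rows(grip=[-1,-1,-1,-1,-1,-1,-1,-1], xyz=[[0.0007,-0.002,0],[0.0013,-0.0044,0],[0.0018,-0.0066,0],[0.0022,-0.0089,0],[0.0025,-0.0111,0],[0.0027,-0.0134,0],[0.0027,-0.0156,0],[0.0027,-0.0179,0]], yaw=[-2.5,-5,-7.5,-10,-12.5,-15,-17.5,-20])

```text
time_s: 6.3
ee_pos: [642.1, -25.9, 52.1]
ee_rot: [180.0, -0.0, -24.7]
force: [0.6, -0.7, -0.4]
gripper_width: 0.5
gripper_force: 0.0
```

Run:
```python
from h import *
import arc
s=env.state();print(s["time_s"],s["ee_pos"],s["ee_rot"],s["force"])
for t in (90,100,103,105,107,109,111,113): print(t,arc.C(65-t,0)-arc.C(-25,0))
print(arc.C(-25,0))
```

```text
6.3 [642.05815573 -25.88896612  52.06011151] [ 1.79981058e+02 -1.79789116e-02 -2.46932710e+01] [ 0.59806517 -0.71564278 -0.43184694]
90 [0. 0.]
100 [-0.85071916 -8.96888268]
103 [ -1.40953148 -11.61641726]
105 [ -1.85873618 -13.36362125]
107 [ -2.36864378 -15.09408387]
109 [ -2.93863304 -16.80569682]
111 [ -3.5680095  -18.49637477]
113 [ -4.25600637 -20.16405788]
[642.18275862 -25.87744088]
```

Request:
send_rows(grip=[-1,-1,-1,-1,-1,-1,-1], xyz=[[0,-0.0018,0],[-0.0002,-0.0036,0],[-0.0004,-0.0054,0],[-0.0006,-0.0072,0],[-0.0009,-0.009,0],[-0.0012,-0.0107,0],[-0.0014,-0.0116,0]], yaw=[-2,-4,-6,-8,-10,-12,-13])

```text
time_s: 6.88
ee_pos: [640.6, -36.8, 52.0]
ee_rot: [-180.0, 0.0, -37.7]
force: [-0.8, 1.8, 0.1]
gripper_width: 0.5
gripper_force: 0.8
```

Request:
send_rows(grip=[-1,-1,-1,-1], xyz=[[-0.0002,-0.0009,0],[-0.0005,-0.0018,0],[-0.0007,-0.0026,0],[-0.001,-0.0035,0]], yaw=[-1,-2,-3,-4])

```text
time_s: 7.22
ee_pos: [639.6, -41.0, 52.0]
ee_rot: [180.0, -0.0, -41.7]
force: [-0.1, 0.0, -0.1]
gripper_width: 0.2
gripper_force: 0.1
```

The force dropped to zero, so the fourth click has probably snapped in. I'll back off, lift and check.

Request:
send_rows(grip=[-1,-1,-1,-1,-1,-1,-1,-1], xyz=[[0.003,0.003,0],[0.007,0.007,0],[0.01,0.01,0.01],[0.01,0.01,0.035],[0.005,0.01,0.07],[-0.015,0.01,0.105],[-0.045,0.01,0.14],[-0.08,0.01,0.17]], yaw=[0,0,0,3,8,13,18,22])

```text
time_s: 7.88
ee_pos: [567.0, -30.4, 219.0]
ee_rot: [-180.0, -0.2, -19.4]
force: [-0.4, -0.9, 1.2]
gripper_width: 0.7
gripper_force: 0.0
```

Request:
send_rows(grip=[-1,-1,-1,-1,-1], xyz=[[-0.035,0.01,0.01],[-0.07,0.02,0.02],[-0.1,0.03,0.02],[-0.12,0.04,0.02],[-0.12,0.04,0.02]], yaw=[0,0,0,0,0])

```text
time_s: 8.3
ee_pos: [442.5, 10.7, 237.7]
ee_rot: [-180.0, 0.0, -19.6]
force: [0.1, -0.4, 0.3]
gripper_width: 0.6
gripper_force: 0.0
```

Run:
```python
from h import *
f=eyes.grab_frame("wrist")
s=env.state();print(s["time_s"],s["ee_pos"],s["ee_rot"],s["force"])
h=cv2.cvtColor(f["frame"],cv2.COLOR_RGB2HSV).astype(int); H,S,V=h[...,0],h[...,1],h[...,2]
for nm,m,z in (("o",(H>=3)&(H<=18)&(S>170)&(V>90),70),("r",((H<=3)|(H>=174))&(S>150)&(V>60),42)):
    n_,l,st,c=cv2.connectedComponentsWithStats(m.astype(np.uint8))
    for i in range(1,n_):
        if st[i,4]>15:
            p=atz(f,*c[i],z,True); e=p-np.array([590.5,-25.5])
            print(nm,st[i],p.round(1),np.hypot(*e).round(1),np.degrees(np.arctan2(e[1],e[0])).round(1))
cv2.imwrite("pics/w5.png",cv2.resize(f["frame"][:,:,::-1],None,fx=1.5,fy=1.5,interpolation=cv2.INTER_CUBIC))
```

```text
8.35 [445.01113886  10.06602134 237.62417922] [-1.79965103e+02 -1.21567943e-01 -1.95839398e+01] [-0.23580684 -0.13569938  0.01465099]
o [262   8  11  10  44] [613.3 -57. ] 38.9 -54.1
r [415  21  15  52 164] [ 528.9 -246.4] 229.3 -105.6
r [427  23  21  43 129] [ 527.9 -279.4] 261.5 -103.9
r [233 129  25  12 238] [486.4  15. ] 111.7 158.7
```

View pics/w5.png

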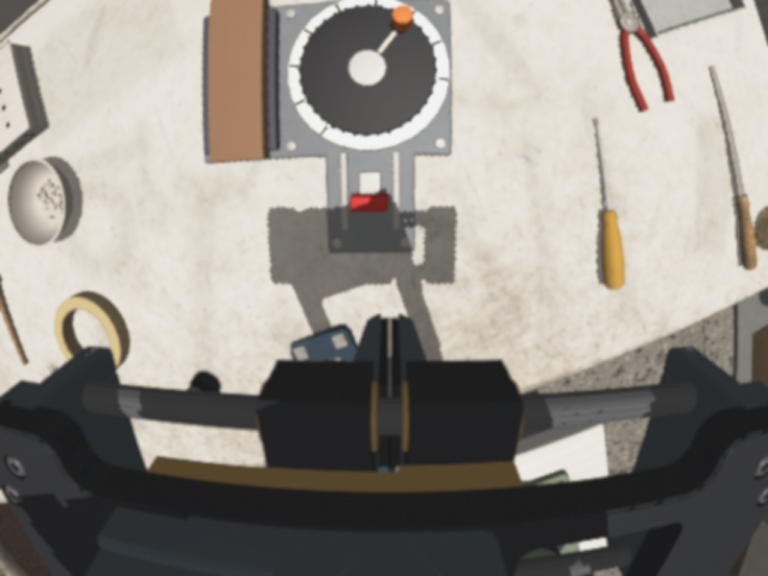

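Viewed: the post is at (402,17), measured at -54°, so 119° clockwise of the start against 120° wanted. The tab is at (369,202), on the stand's axis and open. Now for the lock.

Request:
send_rows(grip=[-1,-1,-1,-1,-1,-1,-1], xyz=[[0.01,0.018,-0.03],[0.01,0.018,-0.065],[0.01,0.018,-0.1],[0.01,0.018,-0.13],[0.01,0.018,-0.14],[0.01,0.018,-0.14],[0.01,0.018,-0.14]], yaw=[-1,-1,-1,-1,-1,-1,-1])

```text
time_s: 8.93
ee_pos: [457.5, 27.2, 96.1]
ee_rot: [180.0, -0.0, -20.7]
force: [1.3, 0.3, 0.2]
gripper_width: 0.8
gripper_force: 0.0
```

Run:
```python
from h import *
f=eyes.grab_frame("wrist")
s=env.state();print(s["time_s"],s["ee_pos"],s["ee_rot"],s["force"])
cv2.imwrite("pics/w6.png",cv2.resize(f["frame"][:,:,::-1],None,fx=1.5,fy=1.5,interpolation=cv2.INTER_CUBIC))
for a,b in ((349,0),):pass
```

```text
8.9833 [457.97908831  27.23431825  96.93427196] [-1.79964465e+02 -1.13891656e-01 -2.06891438e+01] [-0.15016826  0.05394633 -0.01524448]
```

View pics/w6.png

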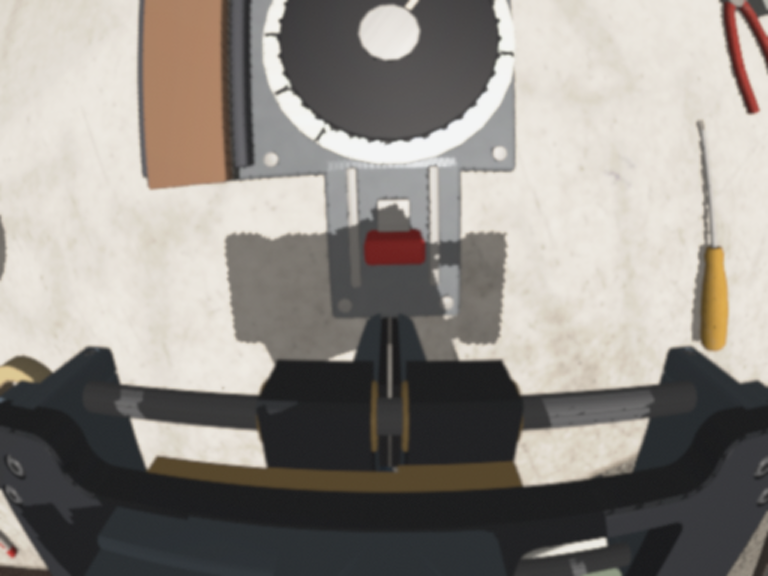

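The tab is at (395,248), straight ahead of the fingertips at (388,320), in line with the slide. I'll go down behind it and push.

Request:
send_rows(grip=[-1,-1,-1,-1,-1,-1], xyz=[[-0.006,-0.001,-0.01],[-0.0065,-0.001,-0.035],[-0.0065,-0.001,-0.06],[-0.0065,-0.001,-0.07],[-0.0065,-0.001,-0.073],[-0.0065,-0.001,-0.073]], yaw=[0,0,0,0,0,0])

```text
time_s: 9.48
ee_pos: [450.8, 26.2, 23.8]
ee_rot: [-180.0, -0.1, -20.7]
force: [-0.8, -0.1, 0.0]
gripper_width: 0.4
gripper_force: 0.0
```

Request:
send_rows(grip=[-1,-1,-1,-1,-1,-1,-1,-1], xyz=[[0.0028,-0.001,0],[0.0056,-0.0021,0],[0.0084,-0.0031,0],[0.0112,-0.0042,0],[0.0131,-0.0049,0],[0.015,-0.0056,0],[0.0169,-0.0063,0],[0.0187,-0.007,0]], yaw=[0,0,0,0,0,0,0,0])

```text
time_s: 10.15
ee_pos: [468.2, 19.3, 23.1]
ee_rot: [180.0, 0.0, -20.7]
force: [-1.7, 1.3, 1.1]
gripper_width: 0.7
gripper_force: 0.8
```

Request:
send_rows(grip=[-1,-1,-1,-1,-1,-1,-1,-1], xyz=[[0.0014,-0.0005,0],[0.0028,-0.001,0],[0.0042,-0.0016,0],[0.0056,-0.0021,0],[0.007,-0.0026,0],[0.0084,-0.0031,0],[0.0098,-0.0037,0],[0.0112,-0.0042,0]], yaw=[0,0,0,0,0,0,0,0])

```text
time_s: 10.82
ee_pos: [479.6, 15.1, 23.1]
ee_rot: [180.0, 0.0, -20.7]
force: [-1.6, 1.7, 0.4]
gripper_width: 0.3
gripper_force: 0.8
```

Request:
send_rows(grip=[-1,-1,-1,-1], xyz=[[0.0009,-0.0003,0],[0.0019,-0.0007,0],[0.0028,-0.001,0],[0.0037,-0.0014,0]], yaw=[0,0,0,0])

```text
time_s: 11.15
ee_pos: [480.6, 14.6, 23.0]
ee_rot: [180.0, 0.4, -20.7]
force: [-6.9, 6.9, 6.8]
gripper_width: 0.4
gripper_force: 5.1
```

Request:
send_rows(grip=[-1,-1], xyz=[[0.0009,-0.0003,0],[0.0019,-0.0007,0]], yaw=[0,0])

```text
time_s: 11.32
ee_pos: [480.5, 14.4, 22.9]
ee_rot: [179.9, 0.6, -20.8]
force: [-12.2, 9.9, 10.8]
gripper_width: 0.4
gripper_force: 7.2
```

It has stalled at 18 N, about 6 mm short of where I expected. I'll ease off and look before pushing harder.

Request:
send_rows(grip=[-1,-1,-1,-1,-1,-1], xyz=[[-0.005,0.002,0],[-0.0112,0.0042,0],[-0.0187,0.007,0.01],[-0.0187,0.007,0.04],[-0.0187,0.007,0.075],[-0.0187,0.007,0.075]], yaw=[0,0,0,0,0,0])

```text
time_s: 11.82
ee_pos: [470.8, 20.0, 104.3]
ee_rot: [-179.7, -0.7, -20.7]
force: [0.7, 0.5, -0.1]
gripper_width: 0.6
gripper_force: 0.0
```

Run:
```python
from h import *
f=eyes.grab_frame("wrist")
s=env.state();print(s["time_s"],s["ee_pos"],s["ee_rot"],s["force"])
cv2.imwrite("pics/w7.png",cv2.resize(f["frame"][:,:,::-1],None,fx=1.5,fy=1.5,interpolation=cv2.INTER_CUBIC))
h=cv2.cvtColor(f["frame"],cv2.COLOR_RGB2HSV).astype(int); H,S,V=h[...,0],h[...,1],h[...,2]
u=np.array([.937,-.35]);D=np.array([590.5,-25.5])
for a,g in (("now",f["frame"]),("w6",None)):
    if g is None:
        im=cv2.resize(cv2.imread("pics/w6.png"),(512,384),interpolation=cv2.INTER_AREA); h=cv2.cvtColor(im,cv2.COLOR_BGR2HSV).astype(int);H,S,V=h[...,0],h[...,1],h[...,2]
    m=((H<=4)|(H>=174))&(S>150)&(V>60); n,l,st,c=cv2.connectedComponentsWithStats(m[:,200:300].astype(np.uint8))
    for i in range(1,n):
        if st[i,4]>50:
            x=st[i,0]+200+st[i,2]/2; 
            print(a,st[i],c[i],x)
            if a=="now":
                for v in (st[i,1],st[i,1]+st[i,3]):
                    p=atz(f,x,v,44,True)-D; print(v,p@u,p@np.array([.35,.937]))
```

```text
11.8667 [469.36498063  19.94971569 101.99430546] [-179.8206267    -0.52630143  -20.67871494] [0.29652926 0.43784768 1.10594397]
now [ 41 149  38  20 684] [ 59.57309942 158.91666667] 260.0
149 -83.36068505108388 1.7021119332358208
169 -99.55279341385885 1.7716206322709442
w6 [ 44 154  39  22 767] [ 62.53976532 165.10169492] 263.5
```

View pics/w7.png

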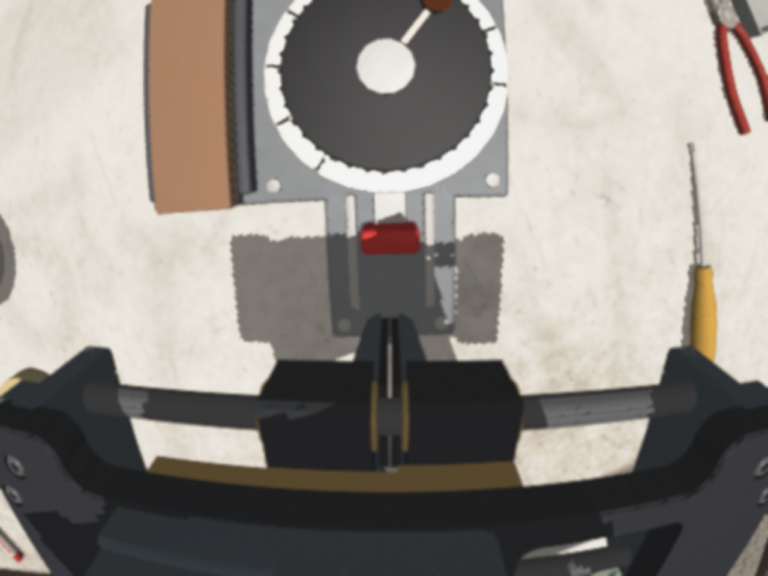

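Run:
```python
from h import *
f=eyes.grab_frame("wrist"); s=env.state()["ee_pos"]; print(s)
u=np.array([.937,-.35]);w=np.array([.35,.937]);D=np.array([590.5,-25.5])
def sc(g,pts):
    for n,x,y,z in pts:
        p=atz(g,x/1.5,y/1.5,z,True)-D; print(n,(p@u).round(1),(p@w).round(1))
sc(f,[("near",390,255,44),("far",390,222,44),("plate edge",390,195,10),("tongue end",390,335,10),("hub",385,66,46)])
g=dict(f); P=np.array(f["pose"]).copy(); P[:3,3]+=np.array([457.98,27.23,96.93])-s; g["pose"]=P
print("w6"); sc(g,[("near",394,265,44),("far",394,231,44),("plate edge",390,170,10),("tongue end",390,317,10),("hub",389,32,46)])
# raw rows of the tab column now
print(f["frame"][135:180,260].tolist())
```

```text
[467.62489596  19.90631525 100.11005709]
near -101.4 1.1
far -83.7 1.1
plate edge -72.7 1.1
tongue end -161.6 1.4
hub -2.8 3.2
w6
near -117.7 2.5
far -99.6 2.5
plate edge -69.3 4.5
tongue end -159.6 4.9
hub 3.1 4.6
[[238, 235, 230], [238, 235, 230], [237, 234, 229], [237, 233, 228], [235, 232, 226], [228, 224, 218], [195, 189, 181], [142, 138, 132], [109, 106, 102], [101, 98, 94], [99, 95, 92], [95, 85, 82], [90, 62, 59], [89, 38, 36], [90, 30, 29], [92, 28, 27], [98, 31, 29], [105, 34, 31], [110, 36, 34], [112, 36, 34], [113, 37, 35], [114, 37, 36], [113, 37, 35], [112, 36, 34], [111, 35, 33], [111, 35, 33], [110, 34, 32], [110, 34, 32], [110, 34, 33], [109, 33, 31], [107, 34, 32], [102, 35, 33], [93, 43, 42], [83, 58, 58], [76, 70, 70], [74, 74, 74], [74, 75, 76], [73, 74, 75], [74, 75, 75], [74, 74, 75], [73, 74, 75], [74, 75, 75], [74, 74, 76], [74, 74, 75], [74, 74, 76]]
```

Tab near edge is at (390,255). Depending on the reference, that is 18 to 22 mm of travel, which is borderline. I'll push once more at mid-tab height, a little firmer, to make sure it is on the stop.

Request:
send_rows(grip=[-1,-1,-1,-1,-1], xyz=[[0,0,-0.025],[0,0,-0.05],[0,0,-0.065],[0,0,-0.07],[0,0,-0.07]], yaw=[0,0,0,0,0])

```text
time_s: 12.33
ee_pos: [464.7, 19.9, 26.4]
ee_rot: [179.9, 0.2, -20.7]
force: [-0.2, -0.1, 0.4]
gripper_width: 0.6
gripper_force: 0.0
```

Request:
send_rows(grip=[-1,-1,-1,-1,-1,-1,-1,-1], xyz=[[0.0028,-0.001,0],[0.0056,-0.0021,0],[0.0084,-0.0031,0],[0.0103,-0.0039,0],[0.0122,-0.0046,0],[0.0141,-0.0053,0],[0.0155,-0.0058,0],[0.0169,-0.0063,0]], yaw=[0,0,0,0,0,0,0,0])

```text
time_s: 13.0
ee_pos: [480.5, 14.4, 27.9]
ee_rot: [179.9, 0.4, -20.7]
force: [-7.8, 5.1, 7.6]
gripper_width: 0.3
gripper_force: 4.7
```

Request:
send_rows(grip=[-1,-1], xyz=[[0.0009,-0.0003,0],[0.0019,-0.0007,0]], yaw=[0,0])

```text
time_s: 13.17
ee_pos: [480.5, 14.2, 27.7]
ee_rot: [179.9, 0.6, -20.7]
force: [-11.7, 7.3, 10.4]
gripper_width: 0.3
gripper_force: 6.6
```

Request:
send_rows(grip=[-1,-1,-1], xyz=[[0.0009,-0.0003,0],[0.0019,-0.0007,0],[0.0019,-0.0007,0]], yaw=[0,0,0])

```text
time_s: 13.42
ee_pos: [480.5, 14.2, 27.7]
ee_rot: [179.9, 0.8, -20.8]
force: [-13.7, 8.3, 11.8]
gripper_width: 0.3
gripper_force: 7.8
```

Request:
send_rows(grip=[-1,-1,-1,-1,-1,-1,-1], xyz=[[-0.005,0.002,0],[-0.0112,0.0042,0],[-0.02,0.0075,0.01],[-0.025,0.009,0.04],[-0.025,0.009,0.075],[-0.025,0.009,0.11],[-0.025,0.009,0.145]], yaw=[0,0,0,0,0,0,0])

```text
time_s: 14.0
ee_pos: [462.1, 21.1, 174.9]
ee_rot: [180.0, -0.1, -20.7]
force: [1.4, 0.5, -0.5]
gripper_width: 0.6
gripper_force: 0.0
```

Request:
send_rows(grip=[-1,-1,-1,-1,-1,-1,-1], xyz=[[0,0,0.03],[-0.01,0,0.06],[-0.02,0,0.06],[-0.02,0,0.06],[-0.02,0,0.06],[-0.02,0,0.06],[-0.02,0,0.06]], yaw=[0,0,0,0,0,0,0])

```text
time_s: 14.58
ee_pos: [441.9, 21.2, 231.7]
ee_rot: [179.9, 0.1, -20.7]
force: [0.2, 1.8, 0.4]
gripper_width: 0.2
gripper_force: 0.0
```

Run:
```python
from h import *
f=eyes.grab_frame("wrist")
s=env.state();print(s["time_s"],s["ee_pos"],s["ee_rot"],s["force"],abs(s["qvel"]).max())
cv2.imwrite("pics/w8.png",cv2.resize(f["frame"][:,:,::-1],None,fx=1.5,fy=1.5,interpolation=cv2.INTER_CUBIC))
```

```text
14.6333 [442.0080892   21.25416807 231.85751733] [ 1.79940435e+02  1.25734337e-01 -2.06872295e+01] [-0.88789416 -0.06453945 -0.68021193] 0.39428251930162594
```

View pics/w8.png

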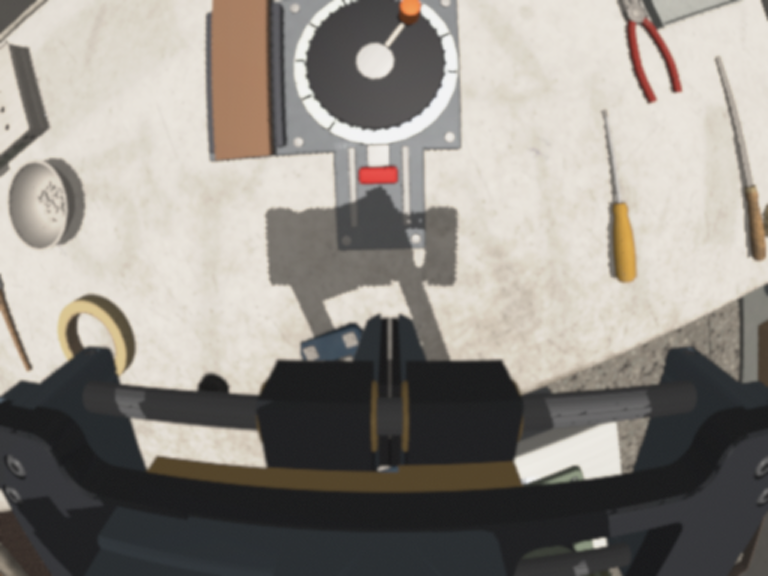

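The tab is now at (378,175), on its hard stop: it did not move under about 20 N. The post is at (410,10), still in the fourth click, and everything else is where it was. Handing in.

```bash
python3 -c "
from workcell import env
print(env.job_done())"
```

```text
the job is handed in; nothing more can be done
None
```

The job is handed in, with no verdict returned: the last images show the dial four clicks clockwise of its start, the red lock slide pushed onto its stop, and the arm clear of everything.

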